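# Reseat the sample vial in the photometer

## Task

The red-capped sample vial under the photometer's closed lid is standing proud of its well. Press the front edge of the lid down once so that its push latch lets go and the lid pops open by itself, push the vial down with a fingertip until it is fully home, then swing the lid shut and press it down until it latches again and stays shut on its own. Only press and push with the fingers: do not grip or lift anything, and leave the things standing round the photometer where they are.

Things in the scene. Friction and masses are not known exactly. Their poses are not given: they have to be found in the camera images.
- photometer: bench photometer (sizes in mm), fixed, white, keypad on its sloping front: 250 deep (its x), 190 wide (its y). Origin under its centre on the worktop; x points to its back, z up. Deck 75 high; a black chamber plinth (78 x 70, top 85 high) lies under the lid. 60 of empty deck behind the hinge. Two latch cheeks, 8 high, stand on the plinth 28 in front of the vial's axis.
- lid (a joint): hinge of the hollow blue-grey lid, rad: 0 shut and latched (top level), negative pressed further in (hard stop at -0.088, 6 mm down at the pad), 1.6 fully open (just past upright, behind the vial). A damped spring always drives it open: about 0.11 N m shut, 0.06 N m open. Pressed slowly it reaches the stop with 2 to 3 N at the pad; a brisk press meets 6 N or more on the way.
- latch (a point): slot of the push-push latch in the plinth, 74 mm in front of the hinge axis. Lid shut: a press on its pad to the stop (past 5 mm), then letting go, frees it and it swings fully open in about 1 s. Lid open: swing it shut, press on to the stop (past -0.07 rad), let go, and it catches at 0. A shorter press leaves it latched, or lets it spring open again.
- lid_hinge (a point): point on the hinge axis at mid width, 85 mm above the worktop, 62 mm behind the photometer's origin; the axis runs along the photometer's y and the lid lies on its front side (toward the photometer's -x) when shut.
- lid_pad (a point): centre of the ribbed grey thumb pad on the lid's top face; shut it lies 70 mm in front of the hinge axis and 28 mm above it. Moves with the lid. The lid is 84 mm long, 78 wide and 28 thick over its skirt: when open its outer face looks to the back and stands about 28 mm behind the hinge axis.
- lid_edge (a point): middle of the free front edge of the lid's top face, 86 mm from the hinge axis along the lid and 28 mm off it. Moves with the lid.
- sample_vial (a joint): how far the vial stands proud of its home position, m: 0 fully home, starts 0.007 to 0.014. It slides straight down in its well with 3 N of friction and stops hard at 0.
- vial_top (a point): centre of the top of the vial's red screw cap (21 mm across). The vial's axis is upright, 46 mm in front of the hinge axis at mid width; fully home its top is 94 mm above the worktop, 9 mm above the plinth.
- spare_vial: small white-capped sample vial, 23 wide, 46 tall (mm); loose bystander, origin under its centre. Leave it where it is.
- reagent_1: round white reagent bottle with a blue cap, 38 wide, 52 tall (mm); loose bystander, origin under its centre. Leave it where it is.
- reagent_2: second round white reagent bottle with a blue cap, 38 wide, 52 tall (mm); loose bystander, origin under its centre. Leave it where it is.
- small_beaker: small glass beaker, 60 wide, 70 tall (mm); loose bystander, origin under its centre. Leave it where it is.
- boat: white plastic weighing boat, 62 x 78, 22 high (mm); loose bystander, origin under its centre. Leave it where it is.

How it is judged (in metres and radians):
On the way, in this order (a step that is already met when the one before it is completed fails the run):
1. the lid has popped open (past 1.0 rad) (value of joint lid above 1 rad), for 0.1 s.
2. with the lid open, the vial is pushed fully home (within 1.5 mm) (value of joint sample_vial below 0.0015 m and value of joint lid above 0.6 rad), for 0.2 s.
At the end, for the whole second after the job is handed in: the lid is shut and held by its latch (hinge within 0.02 rad of 0, at rest), and the vial is home to within 1.5 mm (value of joint lid between -0.02 and 0.02 rad and velocity of joint lid between -0.05 and 0.05 rad/s and value of joint sample_vial below 0.0015 m); the robot touches nothing.
It fails at once if the sample vial is pulled up (more than 16 mm proud) (value of joint sample_vial above 0.016 m).
It fails at once if a bystander (spare vial, reagent bottles, beaker, weighing boat) is moved more than 20 mm or lifted (distance of any of spare_vial, reagent_1, reagent_2, small_beaker, boat from where it was at the start of the episode above 0.02 m).
It also fails if it takes over 48 s, if anything falls off the work surface, if the arm or the gripper's body presses on something with over 40 N, if the wrist force passes 120 N, or if a joint passes its speed limit or range.

## Robot

A 6-joint arm with a two-finger parallel gripper is mounted at the origin on a cart in front of the work surface, level with it; the furniture and walls round the work are solid. World frame = base frame: x ahead of the robot, y to its left, z up, the work surface at z = 0. Lengths are in mm, angles in rad, forces in N, time in s.
With the tool pointing down it reaches from about 400 to 925 mm from the base axis. Payload 12.5 kg.
Tool frame: the origin (TCP) lies at the very end of the fingers, on their centre line; the grasp point (between the pads) lies 19 mm behind it; z points along the fingers, y is the line along which they close (so a half turn about z gives the same grasp; the last joint's range is limited). The gripper opens to 95 mm and grips with 3 to 60 N. Pads are 20 mm wide; open, the fingers measure 119 mm over their backs; the gripper's body (75 mm by 180 mm) begins 59 mm behind the grasp point.
Start: joints at [1.074, 0.491, 1.559, -0, 1.092, -0.106], TCP at [238.065, 577.903, 214.661] pointing down, gripper open.
Joint ranges: [-3.1, 3.1], [-0.84, 2.19], [0.05, 2.79], [-1.13, 4.28], [0.06, 2.93], [-2.69, 2.69]. Speed limits (rad/s): [2.22, 2.22, 2.79, 3.14, 3.14, 3.14].

## Interface

Orientations are given as [roll, pitch, yaw] about the fixed x, y, z axes, in that order (R = Rz(yaw) Ry(pitch) Rx(roll)).
In Python, from cell import * gives the robot as it stands.
- The arm moves only by the tool jog_arm, never from a script. Its argument "targets" is a list of rows, each an object with "turn": the turn, a rotation vector about the world's x, y, z in degrees, a list of three; "slide": the shift along the world's x, y, z in mm, a list of three; "claw": the opening in per cent of the stroke, from 0 (shut) to 100 (fully open). In form: [{"turn": [wx, wy, wz], "slide": [x, y, z], "claw": claw}, ...]. A call has 1 to 5 rows; each row shifts and turns the commanded pose from where the row before left it; what a row does not reach is not made up. A row lasts 1/8 s, in which the tool goes at most 62.5 mm and 10.7 degrees, less where a joint would pass 70% of its speed; a pose out of reach is approached as far as the arm can. A call with a gripper value outside its range is refused whole. The fingers move at their own pace and stop on an object; the grip force is fixed at half the most. Time passes only in rows, so rows that do not move let the fingers close. It gives the time, the measured TCP pose, the force, the opening and the grip force at its end, in the units of the state.
- state(): the state, without advancing time (a new reading comes with each control period).
- read_camera(name): name is "scene" or "top" or "wrist"; returns a dict with "frame" (384x512x3 uint8, blue, green, red), "mtx" (3x3 intrinsics, pixels), "R" (3x3) and "t" (3): a world point X has camera coordinates R X + t. Camera axes: x right, y down, z forward; pixel columns grow to the right and rows downward; lengths in mm; the calibration is good to about 2 mm. A picture is of the moment at which its call begins. There is no depth.
- job_done(): hands the job in; it is judged then, once.
Trained networks look in the newest picture that a camera, given by its name, has taken for a name from the list of things; names that differ only in an ending like _2 or _b are one class to them, and where a whole thing is asked for, a point or a joint stands for the part that bears it (a point fixed in the world has none). Each returns a list of dicts, best first, with "conf" (0 to 1); they miss things now and then, are a little off and sometimes report something else, mostly with a low value. They report only what shows in the picture. A call takes as long as a camera call.
- look_for(query, camera): "xy" ([column, row] in pixels, amid what is visible of it).
The state is a dict: "t": time; "joints": joint angles; "qvel": joint speeds; "tau": joint torques, N m; "eef_pos": TCP position; "tcp_rot": TCP orientation; "ft_force": force on the tool from outside, world axes, zero at the start; "moment": the same for the moment, N m; "opening": opening from 0.0 (shut) to 1.0 (fully open); "grip_force": force on a finger pad.
Only numpy, scipy, OpenCV 4.12 (cv2) and the standard library are available. Lean on these libraries where they do the work, as an engineer would, in place of code of your own. Each camera call takes 0.05 s, during which the arm holds its last target. There are 200 camera calls.

## Working session

There is one attempt and no reset: what is moved stays moved. The work goes in short steps, Python scripts to look and compute and a tool call to move; the robot and the scene stay as the last step left them, time stands still between calls to the robot, and variables do not carry over. Pictures are saved under pics/ and viewed, at most 10 in all, crops included, and the job is handed in when it is done.

Besides the shell and the picture viewer there is one more tool, called after ">>>" by a JSON object that holds its "op" and its "data", one argument or row to a line. jog_arm: Moves the arm, as the interface text tells. Its arguments: {"type":"object","properties":{"targets":{"type":"array","items":{"type":"object","properties":{"turn":{"type":"array","items":{"type":"number"}},"slide":{"type":"array","items":{"type":"number"}},"claw":{"type":"number"}}}}},"required":["targets"]}

```bash
mkdir -p pics; ls; python3 - <<'E'
from cell import *
import cv2,numpy as np
s=state();print(s['t'],s['eef_pos'],s['tcp_rot'],s['opening'])
ims=[]
for c in ["scene","top"]:
    d=read_camera(c);cv2.imwrite(f"pics/{c}0.png",d["frame"]);
    print(c,d["mtx"].tolist(),d["R"].tolist(),d["t"].tolist() if hasattr(d["t"],'tolist') else d["t"])
    for q in ["photometer","lid_pad","lid_edge","lid_hinge","vial_top","latch","spare_vial","reagent_1","small_beaker","boat"]:
        print(q,[(np.round(r["xy"],1).tolist(),round(r["conf"],2)) for r in look_for(q,c)][:3])
E
```

```text
pics
0.0 [237.95039631 577.64996401 214.05494421] [-3.14046398e+00 -1.09913958e-04  2.75081898e+00] 0.9967679583299587
scene [[370.19592629114624, 0.0, 252.5302111611577], [0.0, 370.19592629114624, 187.99908690824645], [0.0, 0.0, 1.0]] [[0.5889748702542276, -0.8080968655673256, 0.009383926112215599], [-0.4162722143692646, -0.31330843677445863, -0.8535544897603514], [0.6926947709872832, 0.4988158771593069, -0.5209190675533641]] [-279.78334455291576, 312.0567149784296, 806.062520797701]
photometer [([239.4, 204.8], 0.9)]
lid_pad [([243.3, 189.6], 0.55)]
lid_edge [([244.6, 184.2], 0.97), ([242.2, 203.6], 0.43)]
lid_hinge [([243.5, 203.0], 0.89), ([244.5, 185.9], 0.46)]
vial_top []
latch [([241.4, 206.5], 0.93)]
spare_vial [([289.0, 219.4], 0.53)]
reagent_1 [([197.2, 200.2], 0.64), ([214.6, 185.1], 0.52)]
small_beaker [([362.9, 231.9], 0.91)]
boat [([186.7, 161.2], 0.6), ([213.5, 184.7], 0.28)]
top [[461.65085486705453, 0.0, 257.2563324670768], [0.0, 461.65085486705453, 194.44697574393672], [0.0, 0.0, 1.0]] [[0.005213602239041448, -0.9998261881114908, -0.017900053579217163], [-0.9856761072526035, -0.0021206975977441245, -0.1686360407298901], [0.16856876918055516, 0.018522856371108228, -0.9855158415006875]] [65.81987386887526, 532.5433347501717, 1288.8233329741033]
photometer [([261.0, 204.0], 0.76), ([261.4, 193.6], 0.17)]
lid_pad [([259.4, 197.7], 0.84)]
lid_edge [([258.5, 192.8], 0.63)]
lid_hinge [([261.9, 207.8], 0.95)]
vial_top []
latch [([257.8, 203.7], 0.62)]
spare_vial [([260.9, 194.8], 0.19)]
reagent_1 [([210.7, 197.9], 0.69)]
small_beaker [([384.0, 176.2], 0.9)]
boat [([135.3, 166.4], 0.71)]
```

View pics/scene0.png

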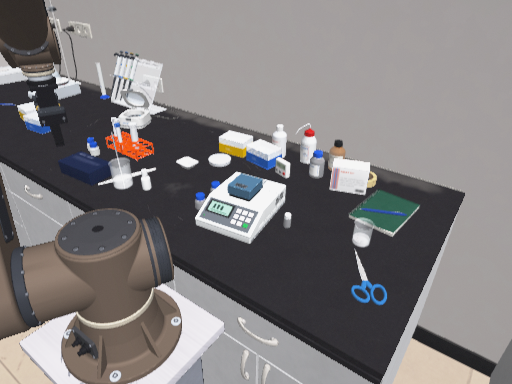

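View pics/top0.png

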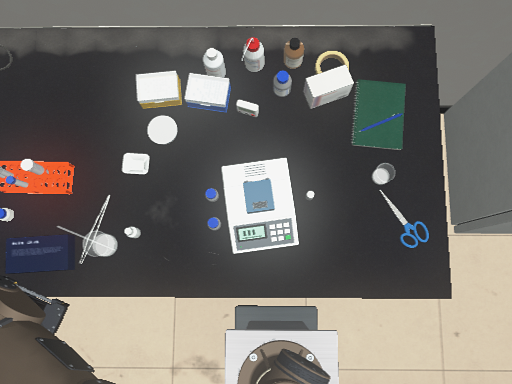

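Both views show the photometer at the centre, keypad towards the robot: in top, the lid is around (258,195) and the pad at (260,204). Reagents stand to its left at (211,195) and (214,223), the spare vial to its right at (310,195). Next I'll zoom in for an exact pose.

```bash
python3 - <<'E'
import cv2,numpy as np
a=cv2.imread("pics/top0.png")[145:265,195:325]; b=cv2.imread("pics/scene0.png")[165:245,190:300]
a=cv2.resize(a,None,fx=3,fy=4.5*2/3*1.0,interpolation=cv2.INTER_CUBIC); b=cv2.resize(b,None,fx=3.5,fy=3.5,interpolation=cv2.INTER_CUBIC)
c=np.zeros((360,390+385,3),np.uint8); c[:a.shape[0],:390]=a; c[:b.shape[0],390:]=b
cv2.imwrite("pics/z0.png",c)
# lid segmentation
for n in("top","scene"):
    im=cv2.imread(f"pics/{n}0.png");h=cv2.cvtColor(im,cv2.COLOR_BGR2HSV)
    p={"top":(258,188),"scene":(246,184)}[n]; print(n,im[p[1],p[0]],h[p[1],p[0]])
E
```

```text
top [185 161 125] [102  83 185]
scene [170 135  93] [104 116 170]
```

View pics/z0.png

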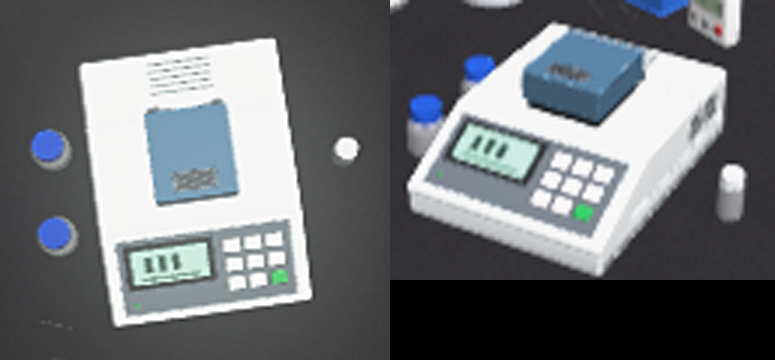

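The crop shows the lid's pad at about (193,180) in the top zoom and (573,73) in the scene zoom. The lid and deck corners are clear, so I'll fit the pose to them.

```bash
cat > h.py <<'E'
import numpy as np
K={"top":(461.651,257.256,194.447),"scene":(370.196,252.530,187.999)}
RT={"scene":(np.array([[0.5889748702542276,-0.8080968655673256,0.009383926112215599],[-0.4162722143692646,-0.31330843677445863,-0.8535544897603514],[0.6926947709872832,0.4988158771593069,-0.5209190675533641]]),np.array([-279.78334455291576,312.0567149784296,806.062520797701])),
"top":(np.array([[0.005213602239041448,-0.9998261881114908,-0.017900053579217163],[-0.9856761072526035,-0.0021206975977441245,-0.1686360407298901],[0.16856876918055516,0.018522856371108228,-0.9855158415006875]]),np.array([65.81987386887526,532.5433347501717,1288.8233329741033]))}
def proj(c,X):
    R,t=RT[c];p=R@np.asarray(X,float)+t;f,cx,cy=K[c];return np.array([f*p[0]/p[2]+cx,f*p[1]/p[2]+cy])
def onplane(c,uv,z):
    R,t=RT[c];f,cx,cy=K[c];d=R.T@np.array([(uv[0]-cx)/f,(uv[1]-cy)/f,1]);o=-R.T@t
    return o+d*(z-o[2])/d[2]
def toworld(p,q):
    x,y,a=p;c,s=np.cos(a),np.sin(a);return np.array([x+c*q[0]-s*q[1],y+s*q[0]+c*q[1],q[2]])
E
python3 - <<'E'
from h import *
from scipy.optimize import least_squares
T=lambda u,v:("top",(195+u/3,145+v/3)); S=lambda u,v:("scene",(190+(u-390)/3.5,165+v/3.5))
obs=[(T(193,180),(-8,0,113)),(T(157,204),(-24,39,113)),(T(239,194),(-24,-39,113)),(T(80,63),(125,95,75)),(T(273,38),(125,-95,75)),
(S(573,73),(-8,0,113)),(S(523,70),(-24,39,113)),(S(607,97),(-24,-39,113)),(S(726,70),(125,-95,75)),(S(550,25),(125,95,75))]
def f(p,o=obs): return np.concatenate([proj(c,toworld(p,q))-uv for (c,uv),q in o])
r=least_squares(f,[550,0,.1],loss='soft_l1');print(r.x);print(np.round(r.fun.reshape(-1,2),1).tolist())
for o in (obs[:5],obs[5:]): print(least_squares(f,r.x,args=(o,)).x)
p=r.x
for n,q in dict(hinge=(62,0,85),pad=(-8,0,113),edge=(-24,0,113),vial=(16,0,94),origin=(0,0,0)).items(): print(n,toworld(p,q).round(1))
for n,uv,z in [("r1",(211,193.5),52),("r2",(214,223),52),("spare",(310,195),46),("beaker",(384,174),70),("boat",(135,163),22)]: print(n,onplane("top",uv,z).round())
E
```

```text
[498.8055729   58.12622391  -6.1384118 ]
[[1.4, 0.2], [0.0, 0.0], [1.0, -0.7], [-0.2, 0.3], [1.2, -0.6], [-1.6, -0.0], [-1.1, 0.0], [-2.4, -1.2], [0.5, -0.5], [-0.1, -1.2]]
[498.33853662  60.2757352   -6.14664345]
[498.25831011  52.7528503   -6.10726245]
hinge [560.2  67.1  85. ]
pad [490.9  57.  113. ]
edge [475.1  54.7 113. ]
vial [514.6  60.4  94. ]
origin [498.8  58.1   0. ]
r1 [534. 201.  52.]
r2 [448. 191.  52.]
spare [531. -84.  46.]
beaker [ 588. -293.   70.]
boat [631. 435.  22.]
```

>>> {"op": "jog_arm", "data": {
  "targets": [
    {"turn":[0,0,3],"slide":[25,-50,4],"claw":0},
    {"turn":[0,0,3],"slide":[25,-50,4],"claw":0},
    {"turn":[0,0,3],"slide":[25,-50,4],"claw":0},
    {"turn":[0,0,3],"slide":[25,-50,4],"claw":0},
    {"turn":[0,0,3],"slide":[25,-50,4],"claw":0}
  ]
}}

```text
t: 1.72
eef_pos: [363.7, 326.3, 235.0]
tcp_rot: [3.141, 0.0, 3.015]
ft_force: [0.4, -0.0, -0.8]
opening: 0.535
grip_force: 0.0
```

>>> {"op": "jog_arm", "data": {
  "targets": [
    {"turn":[0,0,3],"slide":[23,-54,0],"claw":0},
    {"turn":[0,0,3],"slide":[23,-54,0],"claw":0},
    {"turn":[0,0,3],"slide":[23,-54,0],"claw":0},
    {"turn":[0,0,3],"slide":[23,-54,0],"claw":0},
    {"turn":[0,0,3.6],"slide":[23,-54,0],"claw":0}
  ]
}}

```text
t: 2.35
eef_pos: [478.6, 56.0, 235.0]
tcp_rot: [3.142, 0.001, -2.996]
ft_force: [-0.1, 0.8, -0.6]
opening: 0.032
grip_force: 0.0
```

```bash
python3 - <<'E'
from cell import *
from h import *
import cv2
d=read_camera("wrist");K_=d["mtx"];K["wrist"]=(K_[0][0],K_[0][2],K_[1][2]);RT["wrist"]=(np.array(d["R"]),np.array(d["t"]))
s=state();print(s['t'],s['eef_pos'],s['tcp_rot'],s['joints'])
im=d["frame"].copy();cv2.imwrite("pics/w1raw.png",im)
np.savez("w1.npz",K=np.array(K_),R=d["R"],t=d["t"])
p=[498.8,58.1,.1448]
for q in [(-8,0,113),(-24,39,113),(-24,-39,113),(60,39,113),(60,-39,113),(125,95,75),(125,-95,75)]:
    u=proj("wrist",toworld(p,q));print(q,u.round(1));cv2.circle(im,tuple(int(v) for v in u),3,(0,0,255),-1)
cv2.imwrite("pics/w1.png",im)
for q in ["lid_pad","lid_edge"]: print(q,look_for(q,"wrist")[:2])
E
```

```text
2.4 [481.12325635  51.148325   234.83556632] [-3.13977927e+00  1.65762913e-03 -2.99496627e+00] [-2.98684644e-02  2.66454530e-01  1.86821198e+00 -1.77002409e-03
  1.00497658e+00 -1.74634220e+00]
(-8, 0, 113) [254.5 196.1]
(-24, 39, 113) [297.9 179.1]
(-24, -39, 113) [211.2 179.1]
(60, 39, 113) [295.  263.5]
(60, -39, 113) [214.3 263.5]
(125, 95, 75) [339.1 299.4]
(125, -95, 75) [170.8 299.4]
lid_pad [{'xy': [259.8, 203.7], 'conf': 0.56}]
lid_edge [{'xy': [260.9, 203.2], 'conf': 0.88}]
```

View pics/w1.png

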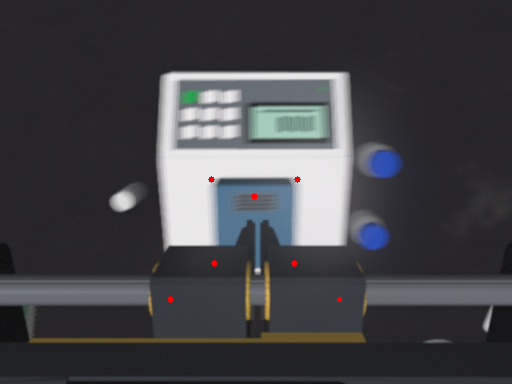

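The wrist view shows the pad at about (254,202), and I predicted (254,196). So the lateral fit is good and the pad is about 5 mm further back. The arm was still moving, so I'll re-measure at rest.

```bash
python3 - <<'E'
from cell import *
from h import *
import cv2
for i in range(2): d=read_camera("wrist")
K_=d["mtx"];K["wrist"]=(K_[0][0],K_[0][2],K_[1][2]);RT["wrist"]=(np.array(d["R"]),np.array(d["t"]))
s=state();print(s['t'],s['eef_pos'],s['tcp_rot'])
im=d["frame"];cv2.imwrite("pics/w2raw.png",im)
p=[498.8,58.1,.1448]
for q in [(-8,0,113),(-24,39,113),(-24,-39,113)]: print(q,proj("wrist",toworld(p,q)).round(1))
tip=s['eef_pos'];print("tip",proj("wrist",tip))
cv2.imwrite("pics/w2.png",cv2.resize(im[60:280,140:400],None,fx=3,fy=2.7,interpolation=cv2.INTER_CUBIC))
E
```

```text
2.6 [477.80796925  58.02013523 234.59736013] [ 3.14125417e+00 -3.07211446e-04 -2.99959236e+00]
(-8, 0, 113) [253.3 196.8]
(-24, 39, 113) [296.5 179.5]
(-24, -39, 113) [209.8 179.9]
tip [256.22045432 237.78597285]
```

View pics/w2.png

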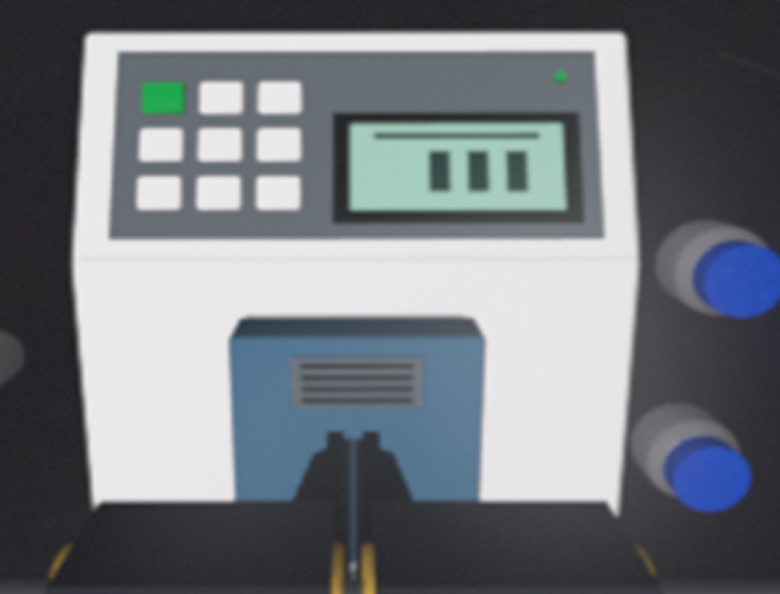

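```bash
cat > fit.py <<'E'
from cell import *
from h import *
from scipy.optimize import least_squares
d=read_camera("wrist");K_=d["mtx"];K["wrist"]=(K_[0][0],K_[0][2],K_[1][2]);RT["wrist"]=(np.array(d["R"]),np.array(d["t"]))
W=lambda u,v:("wrist",(140+u/3,60+v/2.7));T=lambda u,v:("top",(195+u/3,145+v/3)); S=lambda u,v:("scene",(190+(u-390)/3.5,165+v/3.5))
w=[(W(358,383),(-8,0,113)),(W(230,338),(-24,39,113)),(W(485,338),(-24,-39,113))]
w=[(w[0]),(W(485,338),(-24,39,113)),(W(230,338),(-24,-39,113)),(W(72,259),None),(W(640,259),None)][:3]
o=[(T(193,180),(-8,0,113)),(T(80,63),(125,95,75)),(T(273,38),(125,-95,75)),(S(573,73),(-8,0,113)),(S(726,70),(125,-95,75)),(S(550,25),(125,95,75))]
def f(p,o): return np.concatenate([proj(c,toworld(p,q))-uv for (c,uv),q in o])
for oo in (w,o,w+o,w+o[:3]):
    r=least_squares(f,[500,60,.14],args=(oo,));print(r.x.round(3),np.round(r.fun.reshape(-1,2),1).tolist())
print(onplane("wrist",w[0][0][1],113),onplane("top",o[0][0][1],113),onplane("scene",o[3][0][1],113))
E
python3 fit.py
```

```text
[5.02718e+02 6.50840e+01 1.42000e-01] [[-0.1, 0.2], [0.7, -0.1], [-0.6, -0.0]]
[4.98969e+02 5.89040e+01 1.43000e-01] [[1.1, 0.2], [-0.5, 0.2], [1.0, -0.7], [-1.8, -0.1], [0.4, -0.5], [-0.1, -1.3]]
[5.0234e+02 6.4233e+01 1.2400e-01] [[-0.8, -0.3], [0.3, 0.2], [-1.0, -1.3], [-0.9, -1.0], [-1.5, -1.7], [0.0, -1.3], [-2.5, -1.2], [-0.0, -1.0], [0.1, -2.2]]
[5.0235e+02 6.4503e+01 1.2600e-01] [[-0.5, -0.3], [0.6, 0.1], [-0.8, -1.2], [-1.0, -1.0], [-1.7, -1.6], [-0.2, -1.3]]
[494.61957947  64.03663966 113.        ] [491.56412377  60.69428994 113.        ] [493.55065498  53.00763219 113.        ]
```

>>> {"op": "jog_arm", "data": {
  "targets": [
    {"turn":[0,0,0],"slide":[15,4,-50],"claw":0},
    {"turn":[0,0,0],"slide":[0,0,-50],"claw":0},
    {"turn":[0,0,0],"slide":[0,0,-15],"claw":0},
    {"turn":[0,0,0],"slide":[0,0,-2],"claw":0},
    {"turn":[0,0,0],"slide":[0,0,0],"claw":0}
  ]
}}

```text
t: 3.28
eef_pos: [493.2, 62.7, 118.4]
tcp_rot: [-3.142, 0.001, -2.997]
ft_force: [0.8, -0.4, 0.7]
opening: 0.001
grip_force: 0.0
```

>>> {"op": "jog_arm", "data": {
  "targets": [
    {"slide":[0,0,-2.5],"turn":[0,0,0],"claw":0},
    {"slide":[0,0,-2],"turn":[0,0,0],"claw":0},
    {"slide":[0,0,-2],"turn":[0,0,0],"claw":0},
    {"slide":[0,0,-2],"turn":[0,0,0],"claw":0},
    {"slide":[0,0,-1],"turn":[0,0,0],"claw":0}
  ]
}}

```text
t: 3.9
eef_pos: [492.9, 61.8, 108.1]
tcp_rot: [3.141, -0.0, -2.998]
ft_force: [-1.3, 0.5, 2.2]
opening: 0.004
grip_force: 1.3
```

>>> {"op": "jog_arm", "data": {
  "targets": [
    {"slide":[0,0,-1],"turn":[0,0,0],"claw":0},
    {"slide":[0,0,-1],"turn":[0,0,0],"claw":0},
    {"slide":[0,0,0],"turn":[0,0,0],"claw":0}
  ]
}}

```text
t: 4.28
eef_pos: [493.1, 61.9, 107.4]
tcp_rot: [-3.141, 0.001, -2.998]
ft_force: [-7.4, -0.8, 21.4]
opening: 0.007
grip_force: 10.8
```

Hard stop reached at 21 N. Now let go by lifting straight up.

>>> {"op": "jog_arm", "data": {
  "targets": [
    {"slide":[-10,0,40],"turn":[0,0,0],"claw":0},
    {"slide":[-10,0,50],"turn":[0,0,0],"claw":0},
    {"slide":[0,0,30],"turn":[0,0,0],"claw":0},
    {"slide":[0,0,0],"turn":[0,0,0],"claw":0},
    {"slide":[0,0,0],"turn":[0,0,0],"claw":0}
  ]
}}

```text
t: 4.9
eef_pos: [472.8, 61.9, 225.4]
tcp_rot: [3.141, -0.001, -2.998]
ft_force: [0.1, 0.0, -0.9]
opening: 0.006
grip_force: 0.0
```

>>> {"op": "jog_arm", "data": {
  "targets": [
    {"slide":[-20,0,0],"turn":[0,0,0],"claw":0},
    {"slide":[-20,0,0],"turn":[0,0,0],"claw":0},
    {"slide":[-20,0,0],"turn":[0,0,0],"claw":0},
    {"slide":[0,0,0],"turn":[0,0,0],"claw":0},
    {"slide":[0,0,0],"turn":[0,0,0],"claw":0}
  ]
}}

```text
t: 5.52
eef_pos: [413.8, 61.9, 225.7]
tcp_rot: [3.141, -0.0, -2.998]
ft_force: [-0.0, 0.1, -0.5]
opening: 0.004
grip_force: 0.0
```

```bash
python3 - <<'E'
from cell import *
from h import *
import cv2
p=[502,63,.142]
ims=[]
for c in("wrist","top","scene"):
    d=read_camera(c);K_=d["mtx"];K[c]=(K_[0][0],K_[0][2],K_[1][2]);RT[c]=(np.array(d["R"]),np.array(d["t"]))
    im=d["frame"];h=cv2.cvtColor(im,cv2.COLOR_BGR2HSV)
    u=proj(c,toworld(p,(16,0,104)));print(c,"pred",u.round(1))
    print([(np.round(r["xy"],1).tolist(),round(r["conf"],2)) for r in look_for("vial_top",c)[:2]])
    m=(((h[...,0]<8)|(h[...,0]>172))&(h[...,1]>130)&(h[...,2]>70)).astype(np.uint8)
    n,_,st,ce=cv2.connectedComponentsWithStats(m)
    for i in range(1,n):
        if st[i,4]>5 and np.hypot(*(ce[i]-u))<50: print(c,st[i].tolist(),ce[i].round(1), onplane(c,ce[i],104).round(1))
    x,y=int(u[0]),int(u[1]);s=130 if c=="wrist" else 45
    x0=max(0,min(512-2*s,x-s));y0=max(0,min(384-2*s,y-s))
    ims.append(cv2.resize(im[y0:y0+2*s,x0:x0+2*s],(266,266),interpolation=cv2.INTER_CUBIC));print("crop",x0,y0,2*s)
cv2.imwrite("pics/v1.png",np.hstack(ims));s=state();print(s['t'],s['eef_pos'])
E
```

```text
wrist pred [243.9 285.1]
[]
crop 113 124 260
top pred [257.8 196.1]
[]
crop 212 151 90
scene pred [243.9 183.9]
[]
scene [241, 183, 8, 7, 40] [244.4 186. ] [508.3  56.3 104. ]
crop 198 138 90
5.825 [413.3283185   61.90667405 226.00218427]
```

View pics/v1.png

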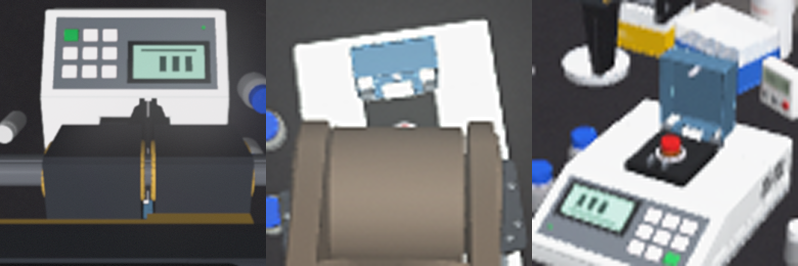

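The lid is open and upright. The red cap stands at scene (244,185), and it shows partly in top at (259,193), both consistent with the vial at about (517,63). Now to push it down.

>>> {"op": "jog_arm", "data": {
  "targets": [
    {"slide":[51,1,0],"turn":[0,0,0],"claw":0},
    {"slide":[51,0,-10],"turn":[0,0,0],"claw":0},
    {"slide":[0,0,-50],"turn":[0,0,0],"claw":0},
    {"slide":[0,0,-46],"turn":[0,0,0],"claw":0},
    {"slide":[0,0,-6],"turn":[0,0,0],"claw":0}
  ]
}}

```text
t: 6.45
eef_pos: [513.9, 62.9, 111.9]
tcp_rot: [3.141, -0.005, -2.998]
ft_force: [0.5, -0.3, 0.4]
opening: 0.004
grip_force: 0.0
```

>>> {"op": "jog_arm", "data": {
  "targets": [
    {"slide":[0,0,-4],"turn":[0,0,0],"claw":0},
    {"slide":[0,0,-3],"turn":[0,0,0],"claw":0},
    {"slide":[0,0,-2],"turn":[0,0,0],"claw":0}
  ]
}}

```text
t: 6.82
eef_pos: [515.5, 62.9, 106.2]
tcp_rot: [-3.141, 0.002, -2.998]
ft_force: [0.6, 0.0, -0.2]
opening: 0.007
grip_force: 0.0
```

>>> {"op": "jog_arm", "data": {
  "targets": [
    {"slide":[0,0,-2],"turn":[0,0,0],"claw":0},
    {"slide":[0,0,-2],"turn":[0,0,0],"claw":0},
    {"slide":[0,0,-2],"turn":[0,0,0],"claw":0},
    {"slide":[0,0,0],"turn":[0,0,0],"claw":0}
  ]
}}

```text
t: 7.32
eef_pos: [515.1, 62.9, 99.1]
tcp_rot: [3.141, 0.0, -2.998]
ft_force: [-0.0, -0.3, 1.4]
opening: 0.008
grip_force: 0.2
```

>>> {"op": "jog_arm", "data": {
  "targets": [
    {"slide":[0,0,-2],"turn":[0,0,0],"claw":0},
    {"slide":[0,0,-2],"turn":[0,0,0],"claw":0},
    {"slide":[0,0,-1],"turn":[0,0,0],"claw":0},
    {"slide":[0,0,0],"turn":[0,0,0],"claw":0}
  ]
}}

```text
t: 7.82
eef_pos: [515.1, 62.9, 94.2]
tcp_rot: [3.142, 0.0, -2.998]
ft_force: [0.6, -0.5, 3.0]
opening: 0.007
grip_force: 1.8
```

Contact shows 3 N, the well's friction. I'll go on to the hard stop.

>>> {"op": "jog_arm", "data": {
  "targets": [
    {"slide":[0,0,-1],"turn":[0,0,0],"claw":0},
    {"slide":[0,0,-1],"turn":[0,0,0],"claw":0},
    {"slide":[0,0,0],"turn":[0,0,0],"claw":0}
  ]
}}

```text
t: 8.2
eef_pos: [515.4, 62.9, 93.7]
tcp_rot: [-3.141, 0.002, -2.998]
ft_force: [-5.4, -0.8, 25.0]
opening: 0.007
grip_force: 12.2
```

>>> {"op": "jog_arm", "data": {
  "targets": [
    {"slide":[0,0,30],"turn":[0,0,0],"claw":0},
    {"slide":[0,0,50],"turn":[0,0,0],"claw":0},
    {"slide":[0,0,45],"turn":[0,0,0],"claw":0},
    {"slide":[49,8,0],"turn":[0,0,0],"claw":0},
    {"slide":[49,8,0],"turn":[0,0,0],"claw":0}
  ]
}}

```text
t: 8.82
eef_pos: [614.2, 79.1, 218.1]
tcp_rot: [-3.142, 0.001, -2.998]
ft_force: [0.8, -0.3, 0.3]
opening: 0.003
grip_force: 0.0
```

>>> {"op": "jog_arm", "data": {
  "targets": [
    {"slide":[0,0,0],"turn":[0,0,0],"claw":0}
  ]
}}

```text
t: 8.95
eef_pos: [614.9, 79.2, 215.9]
tcp_rot: [3.141, -0.001, -2.998]
ft_force: [-0.7, -0.1, 0.5]
opening: 0.005
grip_force: 0.0
```

```bash
python3 - <<'E'
from cell import *
import cv2,numpy as np
ims=[]
for c,x,y,s in(("scene",200,130,100),("wrist",100,100,260),("top",200,120,110)):
    im=read_camera(c)["frame"];ims.append(cv2.resize(im[y:y+s,x:x+s],(266,266),interpolation=cv2.INTER_CUBIC))
cv2.imwrite("pics/v2.png",np.hstack(ims));s=state();print(s['t'],s['eef_pos'])
E
```

```text
9.1 [612.20557935  78.87151706 216.56858947]
```

View pics/v2.png

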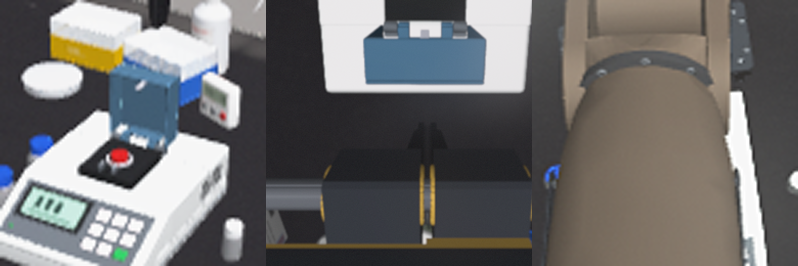

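The vial sits low in the well (scene crop 120,157) and the lid is still open. The fingers are behind it with room to spare. Next I'll descend and push the lid forward along its arc.

```bash
python3 - <<'E'
from h import *
p=[502,63,.142];prev=None
for th in np.deg2rad([92,85,78,71,64,57,50,43,36,29,22,15,10,5,0,-2,-5]):
    r=70;x=62-r*np.cos(th)+28*np.sin(th)+10*np.sin(th);z=85+r*np.sin(th)+28*np.cos(th)
    w=toworld(p,(x,0,z));print(round(np.rad2deg(th)),w.round(1),None if prev is None else (w-prev).round(1));prev=w
E
```

```text
92 [603.4  77.5 154. ] None
85 [594.8  76.3 157.2] [-8.6 -1.2  3.2]
78 [585.8  75.  159.3] [-9.  -1.3  2.1]
71 [576.4  73.6 160.3] [-9.4 -1.3  1. ]
64 [566.8  72.3 160.2] [-9.6 -1.4 -0.1]
57 [557.2  70.9 159. ] [-9.6 -1.4 -1.2]
50 [547.7  69.5 156.6] [-9.5 -1.4 -2.3]
43 [538.4  68.2 153.2] [-9.3 -1.3 -3.4]
36 [529.4  66.9 148.8] [-8.9 -1.3 -4.4]
29 [521.   65.7 143.4] [-8.4 -1.2 -5.4]
22 [513.2  64.6 137.2] [-7.8 -1.1 -6.2]
15 [506.2  63.6 130.2] [-7. -1. -7.]
10 [501.7  63.  124.7] [-4.5 -0.6 -5.4]
5 [497.6  62.4 119. ] [-4.  -0.6 -5.7]
0 [494.1  61.9 113. ] [-3.5 -0.5 -6. ]
-2 [492.8  61.7 110.5] [-1.3 -0.2 -2.5]
-5 [491.1  61.4 106.8] [-1.7 -0.2 -3.7]
```

>>> {"op": "jog_arm", "data": {
  "targets": [
    {"slide":[0,0,-40],"turn":[0,0,0],"claw":0},
    {"slide":[0,0,-22],"turn":[0,0,0],"claw":0},
    {"slide":[0,0,0],"turn":[0,0,0],"claw":0}
  ]
}}

```text
t: 9.48
eef_pos: [611.7, 78.7, 154.2]
tcp_rot: [3.141, -0.003, -2.998]
ft_force: [-0.6, -0.1, 1.1]
opening: 0.002
grip_force: 0.0
```

>>> {"op": "jog_arm", "data": {
  "targets": [
    {"slide":[-9,-1.3,0],"turn":[0,0,0],"claw":0},
    {"slide":[-9,-1.3,3],"turn":[0,0,0],"claw":0},
    {"slide":[-9,-1.3,2],"turn":[0,0,0],"claw":0},
    {"slide":[-9.4,-1.3,1],"turn":[0,0,0],"claw":0},
    {"slide":[-9.6,-1.4,0],"turn":[0,0,0],"claw":0}
  ]
}}

```text
t: 10.1
eef_pos: [566.5, 72.2, 161.6]
tcp_rot: [-3.142, 0.001, -2.998]
ft_force: [2.0, -0.2, 0.3]
opening: 0.003
grip_force: 0.8
```

>>> {"op": "jog_arm", "data": {
  "targets": [
    {"slide":[-9.6,-1.4,-1],"turn":[0,0,0],"claw":0},
    {"slide":[-9.5,-1.4,-2],"turn":[0,0,0],"claw":0},
    {"slide":[-9.3,-1.3,-3.4],"turn":[0,0,0],"claw":0},
    {"slide":[-9,-1.3,-4.4],"turn":[0,0,0],"claw":0},
    {"slide":[-8.4,-1.2,-5.4],"turn":[0,0,0],"claw":0}
  ]
}}

```text
t: 10.72
eef_pos: [520.7, 65.6, 144.6]
tcp_rot: [3.141, 0.0, -2.998]
ft_force: [1.9, -0.2, 1.0]
opening: 0.0
grip_force: 0.7
```

Contact is good, about 2 N throughout. I'll keep going down.

>>> {"op": "jog_arm", "data": {
  "targets": [
    {"slide":[-7.8,-1.1,-6.2],"turn":[0,0,0],"claw":0},
    {"slide":[-7,-1,-7],"turn":[0,0,0],"claw":0},
    {"slide":[-4.5,-0.6,-5.4],"turn":[0,0,0],"claw":0},
    {"slide":[-4,-0.6,-5.7],"turn":[0,0,0],"claw":0},
    {"slide":[-3,-0.5,-4],"turn":[0,0,0],"claw":0}
  ]
}}

```text
t: 11.35
eef_pos: [494.7, 61.9, 116.3]
tcp_rot: [3.141, -0.0, -2.998]
ft_force: [0.5, 0.9, 1.2]
opening: 0.003
grip_force: 0.6
```

>>> {"op": "jog_arm", "data": {
  "targets": [
    {"slide":[0,0,-2],"turn":[0,0,0],"claw":0},
    {"slide":[0,0,-2],"turn":[0,0,0],"claw":0},
    {"slide":[0,0,-2],"turn":[0,0,0],"claw":0},
    {"slide":[0,0,-1],"turn":[0,0,0],"claw":0},
    {"slide":[0,0,0],"turn":[0,0,0],"claw":0}
  ]
}}

```text
t: 11.98
eef_pos: [495.0, 61.9, 109.6]
tcp_rot: [3.141, -0.0, -2.998]
ft_force: [-1.6, -0.2, 2.2]
opening: 0.005
grip_force: 1.1
```

>>> {"op": "jog_arm", "data": {
  "targets": [
    {"slide":[0,0,-1.5],"turn":[0,0,0],"claw":0},
    {"slide":[0,0,-1],"turn":[0,0,0],"claw":0},
    {"slide":[0,0,-1],"turn":[0,0,0],"claw":0},
    {"slide":[0,0,-0.5],"turn":[0,0,0],"claw":0},
    {"slide":[0,0,0],"turn":[0,0,0],"claw":0}
  ]
}}

```text
t: 12.6
eef_pos: [495.2, 61.9, 107.4]
tcp_rot: [-3.141, 0.002, -2.998]
ft_force: [-8.5, -0.2, 27.8]
opening: 0.007
grip_force: 14.3
```

Hard stop again at the same height and about 28 N. I'll release, back off and check.

>>> {"op": "jog_arm", "data": {
  "targets": [
    {"slide":[0,0,10],"turn":[0,0,0],"claw":0},
    {"slide":[0,0,50],"turn":[0,0,0],"claw":0},
    {"slide":[-20,0,50],"turn":[0,0,0],"claw":0},
    {"slide":[-30,0,20],"turn":[0,0,0],"claw":0},
    {"slide":[0,0,0],"turn":[0,0,0],"claw":0}
  ]
}}

```text
t: 13.22
eef_pos: [444.4, 62.0, 237.2]
tcp_rot: [-3.141, 0.003, -2.998]
ft_force: [0.1, -0.7, -0.3]
opening: 0.003
grip_force: 0.0
```

>>> {"op": "jog_arm", "data": {
  "targets": [
    {"slide":[0,0,0],"turn":[0,0,0],"claw":0},
    {"slide":[0,0,0],"turn":[0,0,0],"claw":0},
    {"slide":[0,0,0],"turn":[0,0,0],"claw":0}
  ]
}}

```text
t: 13.6
eef_pos: [445.2, 61.9, 234.9]
tcp_rot: [3.141, -0.001, -2.998]
ft_force: [0.1, 0.5, -0.4]
opening: 0.005
grip_force: 0.0
```

```bash
python3 - <<'E'
from cell import *
import cv2,numpy as np
ims=[]
for c,x,y,s in(("scene",190,140,110),("wrist",100,100,260)):
    im=read_camera(c)["frame"];ims.append(cv2.resize(im[y:y+s,x:x+s],(350,350),interpolation=cv2.INTER_CUBIC))
cv2.imwrite("pics/v3.png",np.hstack(ims));s=state();print(s['t'],s['eef_pos'],s['ft_force'])
E
```

```text
13.7 [445.14744096  61.88243295 235.16108823] [ 0.22820878 -0.40273896 -0.68495109]
```

View pics/v3.png

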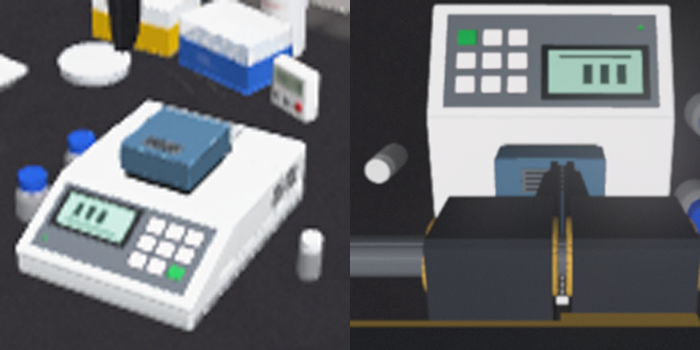

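The lid is shut and level (scene crop 175,150) about 1 s after I let go. The bystanders haven't moved and the arm is clear.

```bash
python3 -c "
from cell import *
print(job_done())"
```

```text
the job is handed in; nothing more can be done
None
```

The lid popped open on one press, the vial was pushed down to its hard stop, and the lid was shut and stayed latched; I handed the job in at about 14 s, and no verdict was returned.

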